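# Blow out a machined sleeve with the bench air gun

### The arm

A 7-joint arm with a two-finger parallel gripper is mounted at the origin on the work surface. World frame = base frame: x ahead of the robot, y to its left, z up, the work surface at z = 0. Lengths are in m, angles in rad, forces in N, time in s.
With the tool pointing down it reaches from about 0.35 to 0.9 m from the base axis. Payload 8.1 kg.
Tool frame: the origin (TCP) lies midway between the tips of the shut fingers; the grasp point (between the pads) lies 19 mm behind it; z points along the fingers, y is the line along which they close (so a half turn about z gives the same grasp; the last joint's range is limited). The gripper opens to 92 mm and grips with 3 to 60 N. Pads are 19 mm wide; open, the fingers measure 130 mm over their backs; the gripper's body (75 mm by 190 mm) begins 47 mm behind the grasp point.
Start: joints at [1.033, 0.434, 0.025, 1.573, -0.012, 1.134, -0.075], TCP at [0.263, -0.567, 0.227] pointing down, gripper open.
Joint ranges: [-2.62, 2.62], [-0.44, 2.09], [-1.27, 1.32], [0.08, 2.57], [-1.32, 4.46], [0.12, 2], [-2.74, 2.74]. Speed limits (rad/s): [2.22, 2.22, 3.01, 3.01, 3.14, 3.14, 3.14].

### API

Orientations are given as a rotation vector (axis times angle).
In Python, from cell import observe, cams, job gives the robot as it stands. The module is installed in compiled form; this text tells all that it offers.
- The arm moves only by the tool step_arm, never from a script. Its argument "steps" is a list of rows, each a list of 6 numbers: the shift along the world's x, y, z in mm, then the turn, a rotation vector about the world's x, y, z in rad. In form: [[dx, dy, dz, rx, ry, rz], ...]. A call has 1 to 20 rows; each row shifts and turns the commanded pose from where the row before left it; what a row does not reach is not made up. A row lasts 1/12 s, in which the tool goes at most 41.7 mm and 7.16 degrees, less where a joint would pass 70% of its speed; a pose out of reach is approached as far as the arm can. A call with a gripper value outside its range is refused whole. "gripper" is the opening, from 0 (shut) to 1 (fully open), set as the call begins (left out, the last holds). The fingers move at their own pace and stop on an object; "force" is the grip in N (left out, the last holds). Time passes only in rows, so rows that do not move let the fingers close. It gives the time, the measured TCP pose, the force, the opening and the grip force at its end, in the units of the state.
- observe(): the state, without advancing time (a new reading comes with each control period).
- cams.get_image(name): name is "side" or "top" or "wrist"; returns the picture (480x640x3 uint8, red, green, blue); there is no depth.
- cams.get_calibration(name): a dict with "fov_y" (degrees; the focal length in pixels is half the picture's height over the tangent of half this angle, whatever the lens; pixels are square), "cx", "cy" (the principal point, pixels), "world_to_cam" (4x4, takes a point from world to camera coordinates). Camera axes: x right, y up, looking along -z (the intrinsics and any distortion apply to the point x, -y, -z); pixel columns grow to the right and rows downward; lengths in m; the calibration is good to about 2 mm. A picture is of the moment at which its call begins: read the wrist's pose just before it. get_calibration takes no time and is no camera call; for the wrist camera it gives the pose at the moment of the call.
- job.sign_off(): hands the job in; it is judged then, once.
The state is a dict: "clock": time; "joints": joint angles; "dq": joint speeds; "joint_efforts": joint torques, N m; "position": TCP position; "ee_rot": TCP orientation; "force": force on the tool from outside, world axes, zero at the start; "ft_torque": the same for the moment, N m; "width": opening from 0.0 (shut) to 1.0 (fully open); "gripper_force": force on a finger pad.
Only numpy, scipy, OpenCV 4.12 (cv2) and the standard library are available. Lean on these libraries where they do the work, as an engineer would, in place of code of your own. Each camera call takes 0.05 s, during which the arm holds its last target. There are 200 camera calls.

### The job

Blow the aluminium sleeve clean: take it from the single wooden V-block, lay it centred in the V-block of the air-gun station, in line with the nozzle, and let go of it. Then squeeze the gun's trigger fully home towards the grip, keep it there for about a second and release it. Finally lay the sleeve centred and fully down in the empty groove of the two-groove wooden rack, and leave everything else on the bench where it is.

Things in the scene. Friction and masses are not known exactly. Their poses are not given: they have to be found in the camera images.
- sleeve: the sleeve to clean: a plain aluminium tube, 46 mm outside, 30 mm bore, 90 mm long, about 0.24 kg, lying in the single V-block at the start. Origin at its centre, its own x along its axis (both ends are alike; it may roll about x)
- in_block: the single wooden V-block that holds the sleeve at the start, fixed: a V ridge 40 mm wide and 80 mm long on a base 90 x 75 x 10 mm. Origin under its centre; the groove runs along its x. The ridge is narrower than the sleeve, so fingers can reach down on both sides of the sleeve
- rack: fixed wooden rack with two parallel V grooves along its x, 90 mm apart in y, each a ridge 40 mm wide and 80 mm long, on a base 90 x 150 x 10 mm. Origin under its centre. The groove at y = +45 mm holds an already cleaned sleeve, the one at y = -45 mm is empty
- rack_free (a point): where the centre of the sleeve lies when it is centred and fully down in the empty groove of the rack: 62 mm above the bench. Axes as the rack's (x along the groove)
- station: the air-gun station, fixed: a grey base plate 10 mm thick (90 mm in x, y from -200 to +140 mm), a wooden V-block at its -y end and a pistol air gun clamped on its side, barrel along y, nozzle towards -y in line with the V-block, all on an axis 62 mm above the bench. Origin on the bench under the barrel axis
- grip (a point): centre of the gun's fixed black grip at the squeezing place: station x -70 mm, y +75 mm, 62 mm above the bench. The grip sticks out level to -x, 26 mm wide (station y 62 to 88 mm), 26 mm high (49 to 75 mm above the bench), to x = -117 mm; the steel trigger blade lies beside it on its -y side. Both are open from above
- seat (a point): where the centre of the sleeve lies when centred and fully down in the station's V-block (80 mm long along the station's y, ridge 40 mm wide): station x 0, y -150 mm, 62 mm above the bench. Axes as the station's. The nozzle tip is 65 mm away towards +y, 20 mm from the sleeve's end
- pinch (a point): midway between the outer faces of trigger and grip when the trigger is squeezed home: station x -70 mm, y +69 mm, 62 mm above the bench. Axes as the station's. The squeeze is along y: one finger behind the grip (+y side), one in front of the trigger (-y side). There the two measure 52 mm across released, 38 mm squeezed home
- trigger_pad (a point): point on the trigger's outer (-y) face, 50 mm from its hinge. The blade is 8 mm thick and 20 mm high, its free end 66 mm from the hinge; the hinge is upright, at station x -20 mm, y +40 mm
- trigger (a joint): angle of the trigger: 0 released (blade parallel to the grip), growing as it swings towards the grip to 0.28 rad at its stop (fully home). A spring returns it; at the pad it takes about 3 N to start and 8 N to hold home
- sleeve_done: a second, identical aluminium sleeve (46 mm across, 90 mm long), already cleaned, lying in the occupied groove of the rack; leave it. Origin at its centre
- screwdriver: bystander: screwdriver with a black handle, 140 mm long, lying on the bench. Origin under its middle
- brush: bystander: brush with a wooden handle, 170 mm long, lying on the bench. Origin under its middle
- jar: bystander: closed jar, 66 mm across, 85 mm high. Origin at its underside
- loupe: bystander: black standing loupe, 48 mm across, 60 mm high. Origin at its underside
- shaft: bystander: solid stepped steel shaft standing upright, 44 mm across, 95 mm high. Origin at its underside
- tin: bystander: open steel tin, 70 mm across, 60 mm high. Origin at its underside

How it is judged:
By the outcome, as a careful person would: the job done as asked, in the order asked, and still so for the second after the job is handed in, with the robot touching nothing.
It also fails if it takes over 62 s, if anything falls off the work surface, if the arm or the gripper's body presses on something with over 40 N, if the wrist force passes 120 N, or if a joint passes its speed limit or range.

## Working session

There is one attempt and no reset: what is moved stays moved. The work goes in short steps, Python scripts to look and compute and a tool call to move; the robot and the scene stay as the last step left them, time stands still between calls to the robot, and variables do not carry over. Pictures are saved under pics/ and viewed, at most 10 in all, crops included, and the job is handed in when it is done.

Besides the shell and the picture viewer there is one more tool, called by a JSON object that holds its "op" and its "data", one argument or row to a line. step_arm: Moves the arm, as the interface text tells. Its arguments: {"type":"object","properties":{"steps":{"type":"array","items":{"type":"array","items":{"type":"number"}}},"gripper":{"type":"number"},"force":{"type":"number"}},"required":["steps"]}

```bash
mkdir -p pics
python3 - <<'E'
from cell import observe,cams
import cv2,numpy as np
s=observe();print(s)
for n in ["top","side"]:
    im=cams.get_image(n);cv2.imwrite(f"pics/{n}0.png",im[:,:,::-1]);c=cams.get_calibration(n);print(n,c)
print(cams.get_calibration("wrist"))
E
```

```text
{'clock': 0.0, 'joints': array([ 1.03340068,  0.43520888,  0.02496281,  1.57408623, -0.01158446,
        1.13395116, -0.07508451]), 'dq': array([-0.00095418, -0.00161701,  0.00027379,  0.00060334, -0.00195054,
       -0.00021884, -0.0005091 ]), 'joint_efforts': array([ 7.08378211e-04, -6.67844439e+01,  9.85503606e-01, -3.14454317e+01,
       -6.04390120e-02,  4.30481869e-02,  1.52814414e-04]), 'position': array([ 0.26300994, -0.56642732,  0.2259578 ]), 'ee_rot': array([-3.06625799e+00, -6.77240012e-01,  7.34431297e-04]), 'force': array([ 0.33891519, -0.34427903, -0.56195263]), 'ft_torque': array([ 0.03341661, -0.0005107 ,  0.01439247]), 'gripper_force': 0.0, 'width': 0.9955960073819463}
top {'fov_y': 45.341437168233696, 'cx': 320.2313603246054, 'cy': 238.8466446182955, 'world_to_cam': array([[-0.02459768, -0.99968329,  0.00531681,  0.0124377 ],
       [ 0.99615916, -0.02406321,  0.08418956, -0.61233575],
       [-0.08403496,  0.00736726,  0.99643557, -1.47853672],
       [ 0.        ,  0.        ,  0.        ,  1.        ]])}
side {'fov_y': 50.82551494197024, 'cx': 317.6882558800494, 'cy': 240.68535701309386, 'world_to_cam': array([[-0.95458908, -0.29730857, -0.01916508,  0.57127864],
       [ 0.21954596, -0.74547932,  0.6293331 , -0.18277299],
       [-0.2013933 ,  0.59654689,  0.77689932, -0.96455982],
       [ 0.        ,  0.        ,  0.        ,  1.        ]])}
{'fov_y': 71.0156051128914, 'cx': 314.4609269291672, 'cy': 241.01138646943244, 'world_to_cam': array([[ 4.21362287e-01, -9.06892329e-01, -3.56849009e-04,
        -6.24219352e-01],
       [ 8.68158846e-01,  4.03479558e-01, -2.88971392e-01,
         3.70473958e-02],
       [ 2.62209920e-01,  1.21451845e-01,  9.57337666e-01,
        -3.90366352e-01],
       [ 0.00000000e+00,  0.00000000e+00,  0.00000000e+00,
         1.00000000e+00]])}
```

View pics/top0.png

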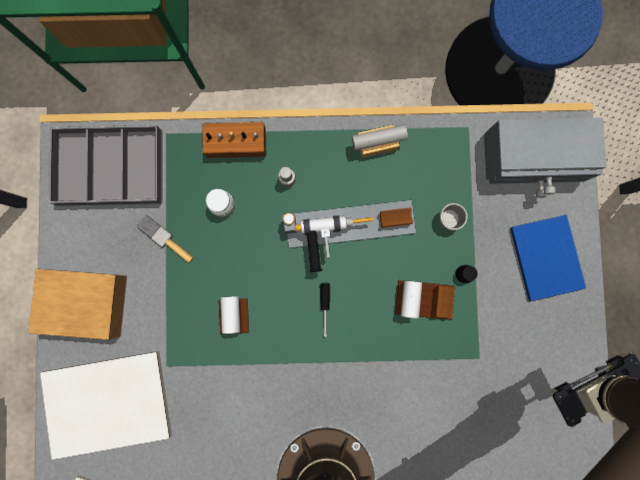

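View pics/side0.png

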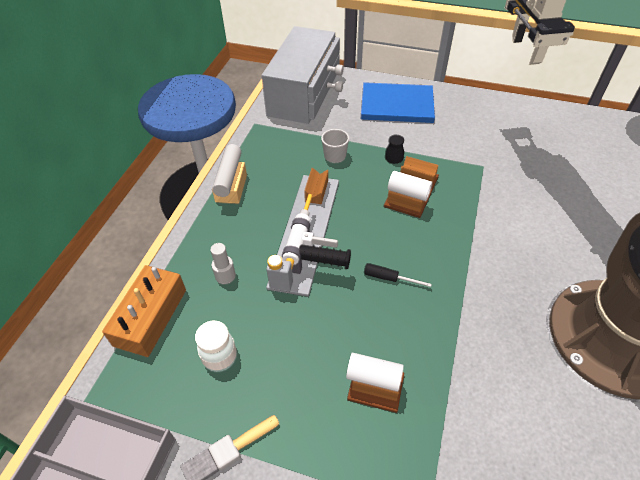

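The top view shows the sleeve to clean at (231,315), the rack at (425,300) with its free groove on the right, and the station at about (350,225) with the nozzle pointing right, towards -y. The side view agrees with this. Next I take coarse positions from the top view.

```bash
cat > h.py <<'E'
from cell import observe,cams,job
import cv2,numpy as np
def K(c):
    f=240/np.tan(np.radians(c['fov_y']/2)); return f,c['cx'],c['cy']
def cast(c,px,z):
    f,cx,cy=K(c); T=c['world_to_cam']; R=T[:3,:3]; o=-R.T@T[:3,3]
    px=np.atleast_2d(np.asarray(px,float))
    d=np.c_[(px[:,0]-cx)/f,-(px[:,1]-cy)/f,-np.ones(len(px))]@R
    return o+d*((z-o[2])/d[:,2])[:,None]
def proj(c,P):
    f,cx,cy=K(c); T=c['world_to_cam']; P=np.atleast_2d(P)@T[:3,:3].T+T[:3,3]
    return np.c_[cx+f*P[:,0]/-P[:,2],cy-f*P[:,1]/-P[:,2]]
def blobs(m,amin):
    cs,_=cv2.findContours(m.astype(np.uint8),cv2.RETR_EXTERNAL,cv2.CHAIN_APPROX_NONE)
    return [x for x in cs if cv2.contourArea(x)>amin]
def snap(n,name=None):
    c=cams.get_calibration(n); im=cams.get_image(n)
    if name: cv2.imwrite(f'pics/{name}.png',im[:,:,::-1])
    return im,c
def axisrect(q):  # 4 pts -> centre, long-axis angle(deg), long, short
    e1=q[1]-q[0];e2=q[2]-q[1];n1,n2=np.linalg.norm(e1),np.linalg.norm(e2)
    e=e1 if n1>n2 else e2
    return q.mean(0).round(4),round(np.degrees(np.arctan2(e[1],e[0]))%180,2),round(max(n1,n2),4),round(min(n1,n2),4)
E
python3 - <<'E'
from h import *
c=cams.get_calibration('top');im=cv2.imread('pics/top0.png')
hsv=cv2.cvtColor(im,cv2.COLOR_BGR2HSV)
H,S,V=cv2.split(hsv)
roi=np.zeros_like(H);roi[190:362,168:470]=1
def rep(n,m,z,a):
    for b in blobs(m&(roi>0),a):
        r=cv2.minAreaRect(b); q=cast(c,cv2.boxPoints(r),z)[:,:2]; print(n,np.round(r[0],1),axisrect(q))
rep('white',(S<40)&(V>150),.062,80)
rep('notgreen',~((H>55)&(H<95)&(S>80)),.01,80)
for n in ['top','side','wrist']:
    T=cams.get_calibration(n)['world_to_cam'];print(n,-T[:3,:3].T@T[:3,3])
E
```

```text
white [229.5 314.5] (array([0.4233, 0.2316]), np.float64(1.59), np.float64(0.0926), np.float64(0.0415))
white [411.8 299.1] (array([ 0.4507, -0.2305]), np.float64(171.85), np.float64(0.092), np.float64(0.0416))
white [454. 216.] (array([ 0.66  , -0.3469]), np.float64(177.36), np.float64(0.0672), np.float64(0.0669))
white [355.8 229.4] (array([ 0.6316, -0.094 ]), np.float64(95.26), np.float64(0.302), np.float64(0.12))
white [219.  200.5] (array([0.7145, 0.2551]), np.float64(88.64), np.float64(0.0668), np.float64(0.0544))
notgreen [407.  358.5] (array([ 0.296 , -0.2207]), np.float64(88.55), np.float64(0.323), np.float64(0.0128))
notgreen [248.8 337.1] (array([0.3621, 0.1903]), np.float64(40.17), np.float64(0.2632), np.float64(0.1263))
notgreen [462.5 272.5] (array([ 0.5158, -0.3754]), np.float64(177.45), np.float64(0.05), np.float64(0.0344))
notgreen [177.2 248.2] (array([0.5983, 0.3753]), np.float64(42.25), np.float64(0.1005), np.float64(0.031))
notgreen [374. 265.] (array([ 0.5433, -0.1429]), np.float64(88.64), np.float64(0.5069), np.float64(0.3959))
notgreen [220. 204.] (array([0.7132, 0.2613]), np.float64(88.64), np.float64(0.0798), np.float64(0.0751))
top [0.48604104 0.00859177 1.52475273]
side [0.39120754 0.60899771 0.87533956]
wrist [ 0.3332174 -0.5336369  0.3841953]
```

{"op": "step_arm", "data": {
  "steps": [
    [15,31.5,5,0,0,-0.1],
    [15,31.5,5,0,0,-0.1],
    [15,31.5,5,0,0,-0.1],
    [15,31.5,5,0,0,-0.1],
    [15,31.5,5,0,0,-0.034],
    [15,31.5,5,0,0,0],
    [15,31.5,5,0,0,0],
    [15,31.5,5,0,0,0],
    [15,31.5,5,0,0,0],
    [15,31.5,5,0,0,0],
    [15,31.5,5,0,0,0],
    [15,31.5,5,0,0,0],
    [15,31.5,5,0,0,0],
    [15,31.5,5,0,0,0],
    [0,0,0,0,0,0],
    [0,0,0,0,0,0]
  ]
}}

```text
clock: 1.43
position: [0.4739, -0.1237, 0.2967]
ee_rot: [-3.141, -0.008, -0.0]
force: [-0.2, -0.4, 0.1]
width: 1.0
gripper_force: 0.0
```

Run:
```python
from h import *
s=observe();print(s['clock'],s['position'],s['ee_rot'],s['joints'].round(2),abs(s['dq']).max(),s['force'])
im,c=snap('wrist','w1');np.save('w1.npy',c,allow_pickle=True)
```

```text
1.4333 [ 0.4738973  -0.12373451  0.29667591] [-3.14112090e+00 -8.26787669e-03 -8.71578872e-06] [ 0.29  0.17 -0.17  1.77  0.03  1.2  -1.45] 0.053699473946248515 [-0.16356573 -0.41791618  0.08210128]
```

View pics/w1.png

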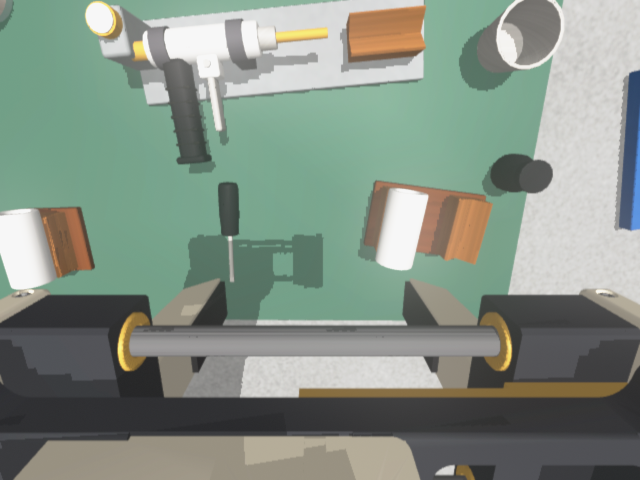

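The wrist view shows the station V-block at (385,35), its plate corners at (423,3), (423,78) and (150,103), and the grip at (185,110) with the trigger blade at (216,100). The rack's free groove is at (467,230), the done sleeve at (400,230) and the sleeve to clean at (25,248).

Run:
```python
from h import *
c=np.load('w1.npy',allow_pickle=True).item();im=cv2.imread('pics/w1.png')
pl=cast(c,[(423,3),(423,78),(150,103)],.01)[:,:2];print('plate',pl.round(4),np.linalg.norm(pl[0]-pl[1]),np.linalg.norm(pl[1]-pl[2]))
d=pl[2]-pl[1];print('yaw st',np.degrees(np.arctan2(d[1],d[0]))-90)
H,S,V=cv2.split(cv2.cvtColor(im,cv2.COLOR_BGR2HSV))
roi=np.zeros(H.shape,bool);roi[180:285]=1
for b in blobs((S<40)&(V>150)&roi,300):
    r=cv2.minAreaRect(b);print(np.round(r[0],1),axisrect(cast(c,cv2.boxPoints(r),.062)[:,:2]))
br=((H<15)|(H>172))&(S>100)&(V>50)
for b in blobs(br,300):
    r=cv2.minAreaRect(b);print('brown',np.round(cv2.boxPoints(r),0).tolist(),axisrect(cast(c,cv2.boxPoints(r),.0495)[:,:2]))
cv2.imwrite('pics/w1c.png',np.hstack([cv2.resize(im[0:180,80:440],None,fx=2.2,fy=2.2,interpolation=cv2.INTER_CUBIC)]))
```

```text
plate [[ 0.7009 -0.2462]
 [ 0.6231 -0.2539]
 [ 0.5933  0.079 ]] 0.0781523485261363 0.33416502177257723
yaw st 5.124146275579648
[ 22.2 247.5] (array([0.4207, 0.2347]), np.float64(179.24), np.float64(0.1008), np.float64(0.0582))
[402.4 229.5] (array([ 0.4462, -0.2301]), np.float64(172.94), np.float64(0.1002), np.float64(0.051))
[574.5 232. ] (array([ 0.443 , -0.4394]), np.float64(90.32), np.float64(0.1492), np.float64(0.1356))
brown [[39.0, 210.0], [75.0, 200.0], [93.0, 268.0], [57.0, 277.0]] (array([0.4289, 0.1878]), np.float64(3.85), np.float64(0.0875), np.float64(0.0478))
brown [[367.0, 248.0], [376.0, 181.0], [492.0, 197.0], [483.0, 264.0]] (array([ 0.4527, -0.2668]), np.float64(82.59), np.float64(0.1432), np.float64(0.0853))
brown [[345.0, 13.0], [425.0, 5.0], [430.0, 52.0], [350.0, 60.0]] (array([ 0.6597, -0.2003]), np.float64(95.29), np.float64(0.0827), np.float64(0.0446))
```

View pics/w1c.png

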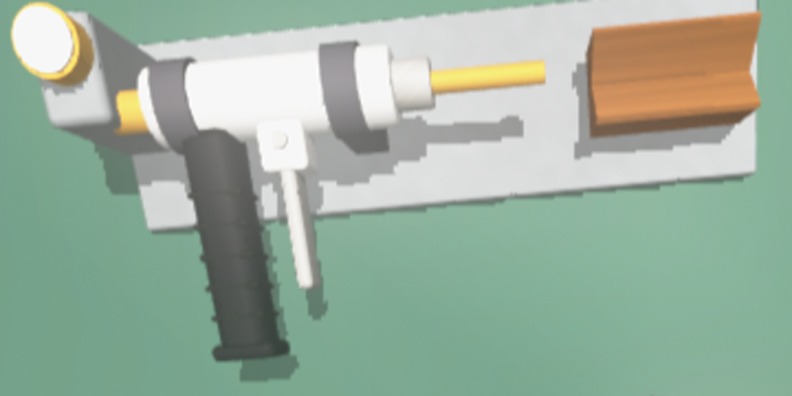

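The crop confirms the layout: the grip is on the left, the trigger blade stands to the -y side of it, and the nozzle lines up with the V-block. Next I move over the sleeve.

{"op": "step_arm", "data": {
  "steps": [
    [-8,39,0,0,0,0],
    [-8,39,0,0,0,0],
    [-8,39,0,0,0,0],
    [-8,39,0,0,0,0],
    [-8,39,0,0,0,0],
    [-8,39,0,0,0,0],
    [-8,39,0,0,0,0],
    [-8,39,0,0,0,0],
    [-8,39,0,0,0,0],
    [0,0,0,0,0,0],
    [0,0,0,0,0,0],
    [0,0,0,0,0,0]
  ]
}}

```text
clock: 2.48
position: [0.4017, 0.2234, 0.2963]
ee_rot: [3.14, -0.002, -0.001]
force: [-0.0, -1.2, -0.7]
width: 0.999
gripper_force: 0.0
```

```bash
cat >> h.py <<'E'
def cyl(c,m,amin=300,zc=.062,r=.023):
    """lying sleeves in a mask: axis at height zc from the silhouette's long sides"""
    out=[]
    o=-c['world_to_cam'][:3,:3].T@c['world_to_cam'][:3,3]
    for b in blobs(m,amin):
        q=cast(c,cv2.boxPoints(cv2.minAreaRect(b)),zc)[:,:2]
        out.append((b.reshape(-1,2).mean(0).round(),)+axisrect(q))
    return out
E
python3 - <<'E'
from h import *
s=observe();print(s['clock'],s['position'],s['ee_rot'],s['joints'].round(2))
im,c=snap('wrist','w2');np.save('w2.npy',c,allow_pickle=True)
H,S,V=cv2.split(cv2.cvtColor(im,cv2.COLOR_RGB2HSV))
m=(S<40)&(V>130);m[290:]=0
for x in cyl(c,m): print(x)
br=((H<15)|(H>172))&(S>100)&(V>50);br[290:]=0
for x in cyl(c,br,zc=.01): print('brown',x)
print(cast(c,[(320,240)],0))
E
```

```text
2.4833 [0.40173077 0.22336541 0.29628444] [ 3.14023985e+00 -1.62962196e-03 -9.85241278e-04] [-0.2   0.15 -0.48  1.81  0.07  1.2  -2.27]
(array([309., 188.]), array([0.4199, 0.228 ]), np.float64(0.96), np.float64(0.0981), np.float64(0.0563))
(array([585.,  18.]), array([ 0.5872, -0.0629]), np.float64(89.99), np.float64(0.0924), np.float64(0.0532))
(array([465.,  18.]), array([0.5961, 0.0685]), np.float64(89.99), np.float64(0.0642), np.float64(0.0341))
(array([242., 211.]), array([0.4549, 0.2165]), np.float64(89.99), np.float64(0.6402), np.float64(0.3287))
[[0.34346472 0.21494776 0.        ]]
```

View pics/w2.png

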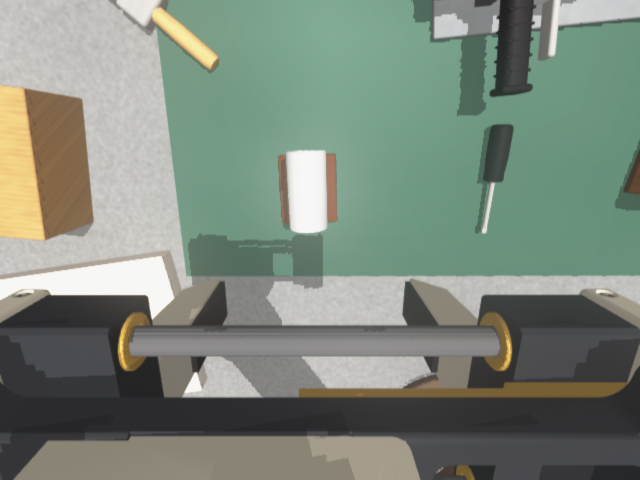

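The sleeve sits centred on its block at (308,190), spanning rows 150–231 and columns 287–328, with the base showing on both sides.

```bash
cat >> h.py <<'E'
def sleeve(im,c,box,vmin=150,vertical=True,ztop=.085,smax=40):
    """axis line (z .062) and ends (top edge z .085) of a sleeve inside px box x0,y0,x1,y1, along image columns/rows"""
    x0,y0,x1,y1=box
    hsv=cv2.cvtColor(im,cv2.COLOR_RGB2HSV)[y0:y1,x0:x1]
    m=(hsv[...,1]<smax)&(hsv[...,2]>vmin)
    n,l,st,_=cv2.connectedComponentsWithStats(m.astype(np.uint8));k=1+st[1:,4].argmax();m=l==k
    if not vertical: m=m.T
    rows=np.where(m.sum(1)>.5*np.median(m.sum(1)[m.sum(1)>5]))[0]; a,b=rows[0],rows[-1]+1
    ys=np.arange(a+6,b-6); mid=np.array([ (np.where(m[y])[0][[0,-1]]+[0,1]).mean() for y in ys])
    w=np.median([np.ptp(np.where(m[y])[0])+1 for y in ys])
    p=np.polyfit(ys+.5,mid,1)
    def px(y):
        q=[np.polyval(p,y),y] if vertical else [y,np.polyval(p,y)]
        return np.add(q,[x0,y0])
    A=cast(c,[px(y) for y in ys],.062)[:,:2]; E=cast(c,[px(a),px(b)],ztop)[:,:2]
    d=E[1]-E[0]
    u,_,vt=np.linalg.svd(A-A.mean(0)); d=vt[0]*np.sign(vt[0]@d)
    t=(E-A.mean(0))@d
    return A.mean(0)+d*t.mean(), np.degrees(np.arctan2(d[1],d[0]))%180, np.ptp(t), w, (px(a),px(b))
E
python3 - <<'E'
from h import *
c=np.load('w2.npy',allow_pickle=True).item();im=cv2.imread('pics/w2.png')[:,:,::-1].copy()
print(sleeve(im,c,(270,140,345,245)))
c=np.load('w1.npy',allow_pickle=True).item();im=cv2.imread('pics/w1.png')[:,:,::-1].copy()
print('done',sleeve(im,c,(365,180,440,275)))
c=cams.get_calibration('top');im=cv2.imread('pics/top0.png')[:,:,::-1].copy()
print('top',sleeve(im,c,(212,290,250,340)),sleeve(im,c,(395,278,428,325)))
E
```

```text
(array([0.42282455, 0.23126385]), np.float64(2.0499904698146167), np.float64(0.0913531453556789), np.float64(39.0), (array([305.48407948, 150.        ]), array([309.03704728, 233.        ])))
done (array([ 0.45160645, -0.22903569]), np.float64(173.26588324298507), np.float64(0.0936493975139293), np.float64(40.0), (array([409.18207758, 190.        ]), array([393.01195227, 269.        ])))
top (array([0.42303076, 0.23034082]), np.float64(1.889547485553237), np.float64(0.08892933535341002), np.float64(16.0), (array([229.18481884, 297.        ]), array([230.77351449, 333.        ]))) (array([ 0.44848055, -0.23145964]), np.float64(172.2286887980478), np.float64(0.08987107385144534), np.float64(16.0), (array([413.96137681, 282.        ]), array([410.45528986, 318.        ])))
```

{"op": "step_arm", "data": {
  "steps": [
    [10,4,-25,0,0,0.036],
    [11,4,-35,0,0,0],
    [0,0,-38,0,0,0],
    [0,0,-40,0,0,0],
    [0,0,-40,0,0,0],
    [0,0,-36,0,0,0],
    [0,0,-25,0,0,0],
    [0,0,-14,0,0,0],
    [0,0,0,0,0,0],
    [0,0,0,0,0,0]
  ]
}}

```text
clock: 3.37
position: [0.4226, 0.2313, 0.0435]
ee_rot: [3.14, 0.054, -0.002]
force: [0.4, 0.4, 0.1]
width: 1.002
gripper_force: 0.0
```

{"op": "step_arm", "data": {
  "steps": [
    [0,0,0,0,0,0],
    [0,0,0,0,0,0],
    [0,0,0,0,0,0],
    [0,0,0,0,0,0],
    [0,0,0,0,0,0],
    [0,0,0,0,0,0],
    [0,0,0,0,0,0],
    [0,0,0,0,0,0]
  ],
  "gripper": 0.3,
  "force": 20
}}

```text
clock: 4.03
position: [0.4223, 0.2321, 0.0438]
ee_rot: [3.139, 0.057, -0.0]
force: [-1.2, -3.1, 4.4]
width: 0.496
gripper_force: 20.0
```

{"op": "step_arm", "data": {
  "steps": [
    [0,0,20,0,0,0],
    [0,0,35,0,0,0],
    [0,0,40,0,0,0],
    [10,-20,30,0,0,0.05],
    [13,-34,15,0,0,0],
    [15,-36,15,0,0,0],
    [15,-36,15,0,0,0],
    [15,-36,15,0,0,0],
    [15,-36,15,0,0,0],
    [15,-36,15,0,0,0],
    [15,-36,15,0,0,0],
    [10,-36,15,0,0,0],
    [5,-26,10,0,0,0],
    [0,0,0,0,0,0],
    [0,0,0,0,0,0],
    [0,0,0,0,0,0]
  ]
}}

```text
clock: 5.37
position: [0.5494, -0.0973, 0.2977]
ee_rot: [-3.138, -0.137, 0.002]
force: [-0.1, 0.3, -2.5]
width: 0.496
gripper_force: 20.0
```

Run:
```python
from h import *
s=observe();print(s['clock'],s['position'],s['ee_rot'],s['joints'].round(2),s['width'],abs(s['dq']).max())
im,c=snap('wrist','w3');np.save('w3.npy',c,allow_pickle=True)
```

```text
5.3667 [ 0.54943706 -0.09725251  0.29773011] [-3.13760008e+00 -1.37180726e-01  2.15462798e-03] [ 0.32  0.3  -0.32  1.61  0.1   1.25 -1.5 ] 0.4955307340101244 0.018039583266312442
```

View pics/w3.png

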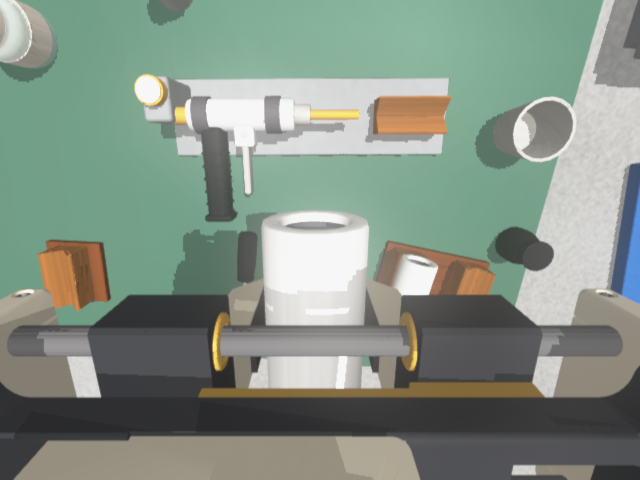

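The station lies almost square in this view. The plate spans columns 178–445 and rows 79–155, the V-block is at (411,115), the barrel runs along row 114, the grip is at (218,170) and the trigger at (248,165).

```bash
cat > st.py <<'E'
from h import *
c=np.load('w3.npy',allow_pickle=True).item();im=cv2.imread('pics/w3.png')
H,S,V=cv2.split(cv2.cvtColor(im,cv2.COLOR_BGR2HSV))
g=(H>55)&(H<95)&(S>80)
def line(pts,z):
    P=cast(c,pts,z)[:,:2]; 
    l=cv2.fitLine(P.astype(np.float32),cv2.DIST_HUBER,0,1e-4,1e-4).ravel();return l[2:],l[:2],np.abs((P-l[2:])@[-l[1],l[0]]).mean()
first=lambda v:int(np.argmax(v))
top=[(x+.5,60+first(~g[60:100,x])) for x in range(300,440)]
bot=[(x+.5,170-first(~g[130:170,x][::-1])) for x in list(range(290,435))]
lef=[(150+first(~g[y,150:200]),y+.5) for y in range(130,150)]
rig=[(470-first(~g[y,420:470][::-1]),y+.5) for y in list(range(83,95))+list(range(137,150))]
L=[line(p,.01) for p in (top,bot,lef,rig)]
for n,l in zip('tblr',L): print(n,l[0].round(4),np.degrees(np.arctan2(l[1][1],l[1][0]))%180,l[2].round(5))
def X(a,b):
    t=np.linalg.solve(np.c_[a[1],-b[1]],b[0]-a[0]);return a[0]+a[1]*t[0]
tl,tr,bl,br=X(L[0],L[2]),X(L[0],L[3]),X(L[1],L[2]),X(L[1],L[3])
print(tl,tr,bl,br,'w',np.linalg.norm(tl-bl),np.linalg.norm(tr-br),'l',np.linalg.norm(tl-tr),np.linalg.norm(bl-br))
d=(tl-tr)+(bl-br);d/=np.linalg.norm(d);yaw=np.arctan2(d[1],d[0])-np.pi/2
ey=d;ex=np.array([d[1],-d[0]]);O=(tl+tr+bl+br)/4+.03*ey   # plate centre is y=-30
print('O',O,'yaw',yaw,np.degrees(yaw))
W=lambda x,y:O+x*ex+y*ey
print('seat',W(0,-.15),'pinch',W(-.07,.069))
# checks: V-block brown ends at ridge top, barrel/nozzle (yellow) at z .062, grip
loc=lambda P:np.c_[(P[:,:2]-O)@ex,(P[:,:2]-O)@ey]
brn=((H<15)|(H>172))&(S>100)&(V>50);brn[200:]=0
b=max(blobs(brn,300),key=cv2.contourArea).reshape(-1,2);print('V px',b.min(0),b.max(0));
print('V top edges',loc(cast(c,[(b[:,0].min(),97),(448,97),(b[:,0].min(),133),(447,133)],.0495)).round(4))
yel=(H>15)&(H<35)&(S>120);ys,xs=np.where(yel[100:130,312:365]);print('nozzle',loc(cast(c,[(312+xs.mean()+.5,100+ys.mean()+.5),(312+xs.max()+1,100+ys.mean()+.5)],.062)).round(4))
dk=(V<75)&(S<120);r=dk[150:210,195:240]
e=[(np.where(q)[0][[0,-1]]+[195,196]) for q in r];e=np.array(e);print('grip edges',e[::12].tolist(),loc(cast(c,[(a.mean(),150+i+.5) for i,a in enumerate(e)],.062))[::12].round(4).tolist())
E
python3 st.py
```

```text
t [ 0.7226 -0.1512] 95.01256 0.0
b [ 0.5946 -0.1643] 95.02143 0.0
l [0.6103 0.1174] 176.9509 0.0
r [ 0.6565 -0.2841] 12.650648 0.0
[0.69946873 0.11261824] [ 0.7327619 -0.266967 ] [0.56970286 0.1195305 ] [ 0.6061595 -0.2953835] w 0.12994984 0.12975234 l 0.38104248 0.41651258
O [ 0.64939964 -0.05266539] yaw 0.087566376 5.0171833
seat [ 0.66251785 -0.20209068] pinch [0.57363343 0.00994842]
V px [376  96] [449 133]
V top edges [[ 0.0192 -0.1044]
 [ 0.0192 -0.1848]
 [-0.0191 -0.1064]
 [-0.0191 -0.1881]]
nozzle [[-0.0005 -0.0583]
 [-0.0005 -0.0835]]Traceback (most recent call last):
  File "st.py", line 31, in <module>
    e=[(np.where(q)[0][[0,-1]]+[195,196]) for q in r];e=np.array(e);print('grip edges',e[::12].tolist(),loc(cast(c,[(a.mean(),150+i+.5) for i,a in enumerate(e)],.062))[::12].round(4).tolist())
        ~~~~~~~~~~~~~~^^^^^^^^
IndexError: index 0 is out of bounds for axis 0 with size 0
```

```bash
sed -i 's/g=(H>55)&(H<95)&(S>80)/g=(S>60)\&(H>50)\&(H<100)/; s/dk=(V<75)&(S<120);r=dk\[150:210,195:240\]/dk=(V<70);r=dk[160:205,195:240]/; s/150+i+.5/160+i+.5/' st.py
python3 -c "
import cv2;h=cv2.cvtColor(cv2.imread('pics/w3.png'),cv2.COLOR_BGR2HSV)
for p in [(320,65),(320,165),(350,85),(160,140),(460,85),(460,145),(218,180),(200,185),(235,185),(185,140)]: print(p,h[p[1],p[0]])"; python3 st.py
```

```text
(320, 65) [ 74  59 178]
(320, 165) [ 73  54 176]
(350, 85) [ 90   1 215]
(160, 140) [ 73  62 169]
(460, 85) [ 74  61 176]
(460, 145) [ 73  61 168]
(218, 180) [60  8 93]
(200, 185) [ 74  64 167]
(235, 185) [ 74  59 170]
(185, 140) [ 60   1 216]
t [ 0.7211 -0.1336] 95.01255 0.00023
b [ 0.594  -0.1567] 95.021454 0.00105
l [0.6082 0.1085] 60.389477 0.0024
r [ 0.6704 -0.2717] 16.717583 0.00585
[0.68757844 0.2481835 ] [ 0.73156303 -0.25329858] [0.5756962  0.05131939] [ 0.6057812  -0.29107702] w 0.22643569 0.13133271 l 0.5034073 0.3437156
O [ 0.6475316  -0.03133307] yaw 0.087548494 5.016159
seat [ 0.66064715 -0.18075858] pinch [0.5717666  0.03128209]
V px [376  96] [449 133]
V top edges [[ 0.0192 -0.1258]
 [ 0.0192 -0.2062]
 [-0.0191 -0.1278]
 [-0.0191 -0.2095]]
nozzle [[-0.0005 -0.0797]
 [-0.0005 -0.1049]]Traceback (most recent call last):
  File "st.py", line 31, in <module>
    e=[(np.where(q)[0][[0,-1]]+[195,196]) for q in r];e=np.array(e);print('grip edges',e[::12].tolist(),loc(cast(c,[(a.mean(),160+i+.5) for i,a in enumerate(e)],.062))[::12].round(4).tolist())
        ~~~~~~~~~~~~~~^^^^^^^^
IndexError: index 0 is out of bounds for axis 0 with size 0
```

```bash
sed -i 's/g=(S>60)/g=(S>30)/; s/dk=(V<70)/dk=(V<125)\&(S<35)/' st.py; python3 st.py
```

```text
t [ 0.7011 -0.1297] 95.01391 0.0
b [ 0.6134 -0.1618] 95.02014 0.0002
l [0.6114 0.0847] 6.0172324 0.0003
r [ 0.6533 -0.2518] 5.095494 0.00029
[0.6816584  0.09212576] [ 0.7113754  -0.24659541] [0.5919518  0.08266996] [ 0.62157875 -0.25460243] w 0.09020358 0.09015294 l 0.34002224 0.33857116
O [ 0.6490175  -0.05171547] yaw 0.08756328 5.017006
seat [ 0.66213524 -0.20114079] pinch [0.57325155 0.01089857]
V px [376  96] [449 133]
V top edges [[ 0.0195 -0.1054]
 [ 0.0195 -0.1858]
 [-0.0188 -0.1074]
 [-0.0188 -0.189 ]]
nozzle [[-0.0002 -0.0593]
 [-0.0002 -0.0844]]
grip edges [[204, 230], [205, 231], [207, 231], [208, 232]] [[-0.0489, 0.0746], [-0.0624, 0.0745], [-0.0761, 0.0745], [-0.0902, 0.0745]]
```

{"op": "step_arm", "data": {
  "steps": [
    [8.7,-8,0,0,0,0.1208],
    [8.7,-8,0,0,0,0.1208],
    [8.7,-8,0,0,0,0.1208],
    [8.7,-8,0,0,0,0.1208],
    [8.7,-8,0,0,0,0.1208],
    [8.7,-8,0,0,0,0.1208],
    [8.7,-8,0,0,0,0.1208],
    [8.7,-8,-10,0,0,0.1208],
    [8.7,-8,-20,0,0,0.1208],
    [8.7,-8,-30,0,0,0.1208],
    [8.7,-8,-35,0,0,0.1208],
    [8.7,-8,-35,0,0,0.1208],
    [8.3,-7.8,-35,0,0,0.1208],
    [0,0,-20,0,0,0],
    [0,0,0,0,0,0],
    [0,0,0,0,0,0],
    [0,0,0,0,0,0]
  ]
}}

```text
clock: 6.83
position: [0.6637, -0.2004, 0.1153]
ee_rot: [2.122, 2.315, 0.003]
force: [0.2, 0.2, -2.0]
width: 0.497
gripper_force: 20.0
```

```bash
cat > pose.py <<'E'
from h import *
from scipy.spatial.transform import Rotation as R
s=observe();M=R.from_rotvec(s['ee_rot']).as_matrix()
print(round(s['clock'],2),'pos mm',(s['position']*1e3).round(1),'yaw deg',np.degrees(np.arctan2(M[1,0],M[0,0])).round(2),'tool z',M[:,2].round(4),'w',s['width'],'F',s['force'].round(1),'q7',s['joints'].round(2),'dq',abs(s['dq']).max().round(3))
E
python3 pose.py
```

```text
6.83 pos mm [ 663.7 -200.4  115.3] yaw deg 95.0 tool z [ 2.1e-03  5.0e-04 -1.0e+00] w 0.4968747205502314 F [ 0.2  0.2 -2. ] q7 [ 0.54  0.71 -0.55  1.48  0.4   1.07 -0.  ] dq 0.022
```

{"op": "step_arm", "data": {
  "steps": [
    [-1.6,-1,-15,0,0,0],
    [0,0,-20,0,0,0],
    [0,0,-18,0,0,0],
    [0,0,-10,0,0,0],
    [0,0,-5,0,0,0],
    [0,0,-3,0,0,0],
    [0,0,0,0,0,0],
    [0,0,0,0,0,0]
  ]
}}

```text
clock: 7.5
position: [0.6633, -0.2025, 0.0445]
ee_rot: [2.121, 2.313, 0.005]
force: [5.0, 2.3, 1.3]
width: 0.496
gripper_force: 20.0
```

{"op": "step_arm", "data": {
  "steps": [
    [1.2,1,0,0,0,0],
    [0,0,-1,0,0,0],
    [0,0,0,0,0,0],
    [0,0,0,0,0,0]
  ]
}}

```text
clock: 7.83
position: [0.6637, -0.2024, 0.0439]
ee_rot: [2.121, 2.313, 0.002]
force: [0.6, 0.8, 12.0]
width: 0.494
gripper_force: 20.0
```

{"op": "step_arm", "data": {
  "steps": [
    [0,0,0,0,0,0],
    [0,0,0,0,0,0],
    [0,0,0,0,0,0],
    [0,0,0,0,0,0]
  ],
  "gripper": 0.75
}}

```text
clock: 8.17
position: [0.6616, -0.2022, 0.0411]
ee_rot: [-2.123, -2.314, 0.001]
force: [0.0, -1.1, -0.1]
width: 0.724
gripper_force: 0.0
```

```bash
python3 pose.py
```

```text
8.17 pos mm [ 661.6 -202.2   41.1] yaw deg 94.94 tool z [-0.0013 -0.     -1.    ] w 0.7242721088601032 F [ 0.  -1.1 -0.1] q7 [ 0.53  0.78 -0.52  1.53  0.44  0.95 -0.04] dq 0.002
```

{"op": "step_arm", "data": {
  "steps": [
    [0,0,20,0,0,0],
    [0,0,38,0,0,0],
    [0,0,40,0,0,0],
    [-8,8,35,0,0,-0.1208],
    [-8,8,25,0,0,-0.1208],
    [-8,8,20,0,0,-0.1208],
    [-8,8,20,0,0,-0.1208],
    [-8,8,20,0,0,-0.1208],
    [-8,8,20,0,0,-0.1208],
    [-8,8,20,0,0,-0.1208],
    [-8,8,0,0,0,-0.1208],
    [-8,8,0,0,0,-0.1208],
    [-9,9,0,0,0,-0.1208],
    [-9,9,0,0,0,-0.1208],
    [-10,10,0,0,0,-0.1208],
    [-10,10,0,0,0,-0.1195],
    [0,0,0,0,0,0],
    [0,0,0,0,0,0],
    [0,0,0,0,0,0]
  ],
  "gripper": 1.0
}}

```text
clock: 9.75
position: [0.5525, -0.0927, 0.2994]
ee_rot: [3.138, 0.143, -0.0]
force: [0.7, 0.8, -0.2]
width: 0.994
gripper_force: 0.0
```

```bash
python3 pose.py
python3 - <<'E'
from h import *
im,c=snap('wrist','w4');np.save('w4.npy',c,allow_pickle=True)
E
```

```text
9.75 pos mm [552.5 -92.7 299.4] yaw deg 5.22 tool z [-1.e-04 -5.e-04 -1.e+00] w 0.9943879951432465 F [ 0.7  0.8 -0.2] q7 [ 0.3   0.3  -0.31  1.6   0.1   1.25 -1.5 ] dq 0.01
```

View pics/w4.png

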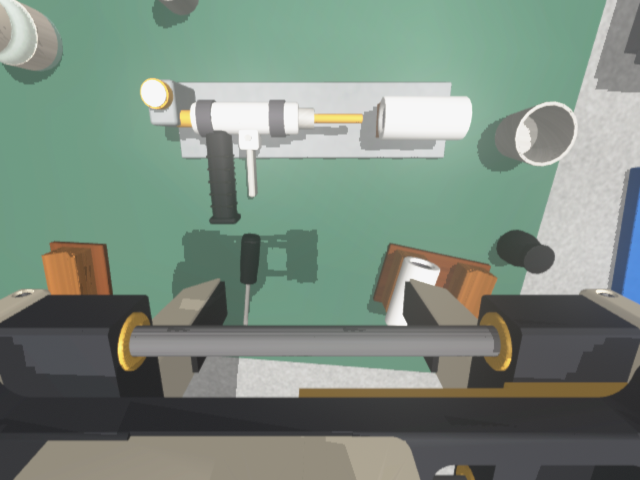

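The sleeve lies in the station block at (425,117), its ends at columns ≈384 and ≈469, and it lines up with the yellow nozzle on row 118. I check the centring with numbers.

```bash
sed 's/w3/w4/g; s/top=\[(x+.5,60+first(~g\[60:100,x\])) for x in range(300,440)\]/top=[(x+.5,60+first(~g[60:100,x])) for x in range(300,375)]/; s/range(83,95)/range(87,94)/; s/for y in range(130,150)\]/for y in range(132,150)]/' st.py | grep -v "^b=\|^print('V" > st4.py
cat >> st4.py <<'E'
r=sleeve(im[:,:,::-1].copy(),c,(370,85,480,150),vertical=False,vmin=190,smax=25);print(r,loc(r[0][None]),)
print('row119',V[117,374:392],V[117,460:478],'ends',loc(cast(c,[(384,117),(469,117)],.085)))
E
python3 st4.py
```

```text
t [ 0.699  -0.1078] 95.23917 0.0
b [ 0.6124 -0.1474] 95.22766 0.00011
l [0.6122 0.0849] 7.0140166 0.00032
r [ 0.6568 -0.2518] 5.6701674 0.00361
[0.68055195 0.09329434] [ 0.71169525 -0.24634033] [0.5913424  0.08231865] [ 0.6222254  -0.25522354] w 0.0898822 0.08990976 l 0.34105957 0.33895203
O [ 0.64871734 -0.05161278] yaw 0.09134054 5.233427
seat [ 0.6623994  -0.20098749] pinch [0.57271546 0.01071463]
nozzle [[ 0.0002 -0.059 ]
 [ 0.0002 -0.085 ]]
grip edges [[208, 233], [209, 234], [210, 235], [212, 235]] [[-0.0451, 0.0752], [-0.0586, 0.0751], [-0.0724, 0.0751], [-0.0865, 0.075]]
(array([ 0.66897387, -0.20035063]), np.float64(91.55056333471853), np.float64(0.08899652916911419), np.float64(54.0), (array([385.        , 109.83351074]), array([470.        , 115.71443447]))) [[ 0.00660516 -0.14996548]]
row119 [154 153 145 131 159 207 226 225 198 138 147 205 247 247 247 247 247 247] [247 247 247 247 247 247 247 247 247 247 247 231 186 179 178 178 178 177] ends [[ 0.00038491 -0.10480409]
 [ 0.00038585 -0.1933622 ]]
```

Run:
```python
from h import *
c=np.load('w4.npy',allow_pickle=True).item();s=cams.get_calibration('side')
for n,p,q in [('knob',(157,93),(275,261)),('griptip',(225,219),(348,258))]:
    A=cast(c,[p],0)[0],cast(c,[p],.2)[0];B=cast(s,[q],0)[0],cast(s,[q],.2)[0]
    a,b=A[1]-A[0],B[1]-B[0];t=np.linalg.lstsq(np.c_[a,-b],B[0]-A[0],rcond=None)[0]
    print(n,A[0]+a*t[0],B[0]+b*t[1])
```

```text
knob [0.66004048 0.07684892 0.0884523 ] [0.65978084 0.07678871 0.0884044 ]
griptip [0.52942628 0.01225856 0.06512003] [0.52961    0.01233798 0.06509292]
```

{"op": "step_arm", "data": {
  "steps": [
    [7,34,0,0,0,0],
    [7,35,-10,0,0,0],
    [6.5,34.5,-20,0,0,0],
    [0,0,-35,0,0,0],
    [0,0,-40,0,0,0],
    [0,0,-40,0,0,0],
    [0,0,-25,0,0,0],
    [0,0,-10,0,0,0],
    [0,0,0,0,0,0],
    [0,0,0,0,0,0]
  ]
}}

```text
clock: 10.63
position: [0.5736, 0.0112, 0.1201]
ee_rot: [-3.138, -0.139, -0.001]
force: [0.5, -0.1, 1.5]
width: 0.998
gripper_force: 0.0
```

```bash
python3 pose.py
```

```text
10.63 pos mm [573.6  11.2 120.1] yaw deg 5.06 tool z [ 4.e-04  2.e-04 -1.e+00] w 0.9976872425395107 F [ 0.5 -0.1  1.5] q7 [ 0.12  0.49 -0.33  1.8   0.2   0.88 -1.78] dq 0.032
```

{"op": "step_arm", "data": {
  "steps": [
    [-0.5,-0.4,-20,0,0,0],
    [0,0,-25,0,0,0],
    [0,0,-20,0,0,0],
    [0,0,-12,0,0,0],
    [0,0,0,0,0,0],
    [0,0,0,0,0,0]
  ]
}}

```text
clock: 11.13
position: [0.5733, 0.0111, 0.0437]
ee_rot: [3.139, 0.138, 0.002]
force: [0.3, -0.2, 1.3]
width: 0.998
gripper_force: 0.0
```

{"op": "step_arm", "data": {
  "steps": [
    [0,0,0,0,0,0],
    [0,0,0,0,0,0],
    [0,0,0,0,0,0],
    [0,0,0,0,0,0]
  ],
  "gripper": 0.64
}}

```text
clock: 11.47
position: [0.5728, 0.0111, 0.0433]
ee_rot: [3.139, 0.138, 0.002]
force: [0.5, 1.1, -0.4]
width: 0.76
gripper_force: 0.0
```

```bash
python3 pose.py
```

```text
11.47 pos mm [572.8  11.1  43.3] yaw deg 5.04 tool z [ 0.0014  0.     -1.    ] w 0.7595200041717437 F [ 0.5  1.1 -0.4] q7 [ 0.1   0.58 -0.3   1.87  0.25  0.72 -1.82] dq 0.006
```

{"op": "step_arm", "data": {
  "steps": [
    [0,0,0,0,0,0],
    [0,0,0,0,0,0],
    [0,0,0,0,0,0],
    [0,0,0,0,0,0],
    [0,0,0,0,0,0],
    [0,0,0,0,0,0],
    [0,0,0,0,0,0]
  ],
  "gripper": 0.2,
  "force": 30
}}

```text
clock: 12.05
position: [0.5728, 0.0108, 0.0428]
ee_rot: [3.138, 0.138, 0.001]
force: [0.6, -3.3, 5.4]
width: 0.418
gripper_force: 28.9
```

{"op": "step_arm", "data": {
  "steps": [
    [0,0,0,0,0,0],
    [0,0,0,0,0,0],
    [0,0,0,0,0,0],
    [0,0,0,0,0,0],
    [0,0,0,0,0,0],
    [0,0,0,0,0,0]
  ]
}}

```text
clock: 12.55
position: [0.5728, 0.0108, 0.0428]
ee_rot: [3.138, 0.138, 0.001]
force: [0.7, -3.7, 4.7]
width: 0.42
gripper_force: 28.9
```

{"op": "step_arm", "data": {
  "steps": [
    [0,0,0,0,0,0],
    [0,0,0,0,0,0],
    [0,0,0,0,0,0],
    [0,0,0,0,0,0],
    [0,0,0,0,0,0],
    [0,0,0,0,0,0]
  ]
}}

```text
clock: 13.05
position: [0.5728, 0.0108, 0.0428]
ee_rot: [3.138, 0.138, 0.001]
force: [1.4, -4.4, 5.7]
width: 0.42
gripper_force: 28.9
```

{"op": "step_arm", "data": {
  "steps": [
    [0,0,0,0,0,0],
    [0,0,0,0,0,0],
    [0,0,0,0,0,0],
    [0,0,0,0,0,0],
    [0,0,0,0,0,0],
    [0,0,0,0,0,0],
    [0,0,0,0,0,0],
    [0,0,0,0,0,0]
  ],
  "gripper": 1.0
}}

```text
clock: 13.72
position: [0.5719, 0.0118, 0.0422]
ee_rot: [-3.138, -0.139, 0.001]
force: [1.2, -0.2, 0.1]
width: 0.952
gripper_force: 0.0
```

{"op": "step_arm", "data": {
  "steps": [
    [0,0,20,0,0,0],
    [0,0,38,0,0,0],
    [0,0,40,0,0,0],
    [-10,-18,30,0,0,-0.08],
    [-17,-32,13,0,0,-0.08],
    [-18,-33,13,0,0,-0.06],
    [-18,-33,13,0,0,0],
    [-18,-33,13,0,0,0],
    [-18,-33,13,0,0,0],
    [-18,-33,13,0,0,0],
    [-18,-33,13,0,0,0],
    [-17,-34,13,0,0,0],
    [0,0,0,0,0,0],
    [0,0,0,0,0,0],
    [0,0,0,0,0,0]
  ]
}}

```text
clock: 14.97
position: [0.4205, -0.2701, 0.2743]
ee_rot: [-3.134, 0.207, -0.0]
force: [0.1, 0.4, 0.3]
width: 0.998
gripper_force: 0.0
```

```bash
python3 pose.py
python3 - <<'E'
from h import *
im,c=snap('wrist','w5');np.save('w5.npy',c,allow_pickle=True)
cv2.imwrite('pics/w5b.png',cv2.resize(im[90:290,200:460,::-1],None,fx=3,fy=3,interpolation=cv2.INTER_CUBIC))
E
```

```text
14.97 pos mm [ 420.5 -270.1  274.3] yaw deg -7.55 tool z [ 1.e-04  7.e-04 -1.e+00] w 0.9975664231049323 F [0.1 0.4 0.3] q7 [ 0.62  0.2  -0.18  1.79  0.04  1.15 -1.28] dq 0.023
```

View pics/w5b.png

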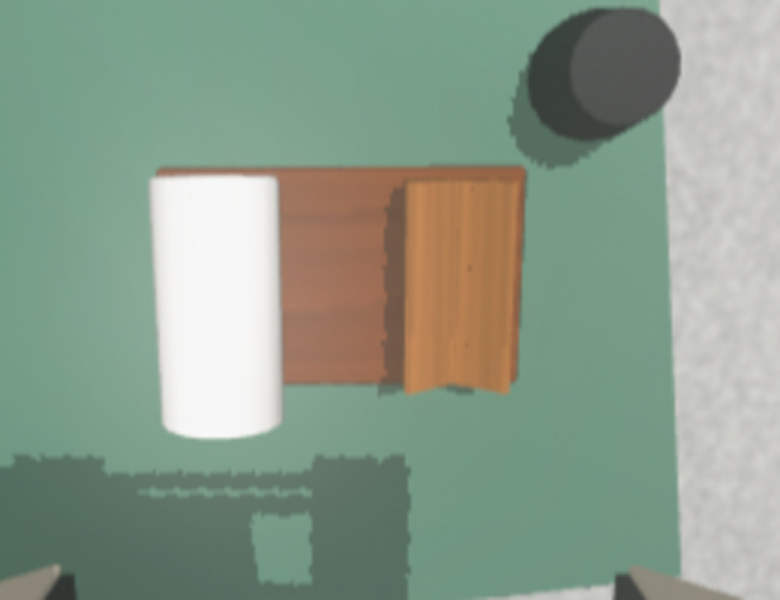

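The rack is square to this view. Its free ridge spans crop (405–522, 181–392), the base's right-hand corners are at (526,168) and (517,382), and the done sleeve is at (215,305).

Run:
```python
from h import *
c=np.load('w5.npy',allow_pickle=True).item();im=cv2.imread('pics/w5.png')[:,:,::-1].copy()
f=lambda L:[(200+u/3,90+v/3) for u,v in L]
B=cast(c,f([(157,168),(526,168),(517,382),(161,382)]),.01)[:,:2]
print('base',B.round(4).tolist(),[np.linalg.norm(B[i]-B[(i+1)%4]).round(4) for i in range(4)])
R=cast(c,f([(405,181),(522,181),(510,392),(405,392)]),.0495)[:,:2]
print('ridge',R.round(4).tolist(),[np.linalg.norm(R[i]-R[(i+1)%4]).round(4) for i in range(4)],R.mean(0))
# V bottom line (467,181)-(457,385) at apex z .0295
A=cast(c,f([(464,185),(458,388)]),.0295)[:,:2];d=A[0]-A[1];print('apex',A.round(4).tolist(),np.degrees(np.arctan2(d[1],d[0])))
r=sleeve(im,c,(245,140,300,245));print('done',r)
th=np.radians(r[1]-180);ex=np.array([np.cos(th),np.sin(th)]);ey=np.array([-ex[1],ex[0]])
print('free from done',r[0]-.09*ey)
d=B[1]-B[0];th=np.arctan2(d[1],d[0])+np.pi/2;ex=np.array([np.cos(th),np.sin(th)]);ey=np.array([-ex[1],ex[0]])
print('yaw base',np.degrees(th),'free from base TR',B[1]-.045*ex+.03*ey,' BR',B[2]+.045*ex+.03*ey,'ridge ctr')
```

```text
base [[0.4998, -0.205], [0.4803, -0.3523], [0.3928, -0.3415], [0.4127, -0.1904]] [np.float64(0.1487), np.float64(0.0882), np.float64(0.1524), np.float64(0.0882)]
ridge [[0.4831, -0.3013], [0.4775, -0.3438], [0.3989, -0.3328], [0.4043, -0.2923]] [np.float64(0.0429), np.float64(0.0793), np.float64(0.0409), np.float64(0.0793)] [ 0.4409529  -0.31756162]
apex [[0.4779, -0.3248], [0.3983, -0.3146]] -7.306154036211431
done (array([ 0.45019676, -0.22757577]), np.float64(172.8715727804478), np.float64(0.09111816721208657), np.float64(43.0), (array([270.64026316, 148.        ]), array([274.42552632, 236.        ])))
free from done [ 0.43902832 -0.31688011]
yaw base -7.530432624527641 free from base TR [ 0.43961314 -0.31670675]  BR [ 0.44132733 -0.31769041] ridge ctr
```

{"op": "step_arm", "data": {
  "steps": [
    [16.2,4.6,0,0,0,0.1194],
    [16.2,4.6,0,0,0,0.1194],
    [16.2,4.6,0,0,0,0.1194],
    [16.2,4.6,0,0,0,0.1194],
    [16.2,4.6,0,0,0,0.1194],
    [16.2,4.6,0,0,0,0.1194],
    [16.2,4.6,0,0,0,0.1194],
    [16.2,4.6,0,0,0,0.1194],
    [16.2,4.6,0,0,0,0.1194],
    [16.2,4.6,0,0,0,0.1194],
    [16.2,4.6,0,0,0,0.1194],
    [16.2,4.6,-10,0,0,0.1194],
    [16.2,4.6,-30,0,0,0.1194],
    [16.2,4.6,-35,0,0,0.1194],
    [16.2,4.6,-35,0,0,0.1194],
    [0,0,-15,0,0,0],
    [0,0,0,0,0,0],
    [0,0,0,0,0,0]
  ]
}}

```text
clock: 16.52
position: [0.663, -0.2, 0.1484]
ee_rot: [-2.118, -2.317, 0.001]
force: [-0.1, 0.9, 0.7]
width: 0.999
gripper_force: 0.0
```

```bash
python3 pose.py
```

```text
16.52 pos mm [ 663.  -200.   148.4] yaw deg 95.14 tool z [-0.0024  0.0017 -1.    ] w 0.9985288794914576 F [-0.1  0.9  0.7] q7 [ 0.52  0.67 -0.5   1.44  0.34  1.12  0.05] dq 0.048
```

{"op": "step_arm", "data": {
  "steps": [
    [0,-1.5,-30,0,0,0],
    [0,0,-35,0,0,0],
    [0,0,-25,0,0,0],
    [0,0,-14,0,0,0],
    [0,0,0,0,0,0],
    [0,0,0,0,0,0]
  ]
}}

```text
clock: 17.02
position: [0.6641, -0.2033, 0.0471]
ee_rot: [2.121, 2.316, 0.001]
force: [1.0, -0.6, 0.7]
width: 1.002
gripper_force: 0.0
```

{"op": "step_arm", "data": {
  "steps": [
    [0,0,0,0,0,0],
    [0,0,0,0,0,0],
    [0,0,0,0,0,0],
    [0,0,0,0,0,0],
    [0,0,0,0,0,0],
    [0,0,0,0,0,0],
    [0,0,0,0,0,0],
    [0,0,0,0,0,0],
    [0,0,0,0,0,0],
    [0,0,0,0,0,0]
  ],
  "gripper": 0.3,
  "force": 20
}}

```text
clock: 17.85
position: [0.6638, -0.2034, 0.0456]
ee_rot: [2.121, 2.317, 0.001]
force: [3.1, -0.4, -0.2]
width: 0.494
gripper_force: 20.0
```

```bash
python3 pose.py
```

```text
17.85 pos mm [ 663.8 -203.4   45.6] yaw deg 95.06 tool z [ 0.0011  0.     -1.    ] w 0.4937821565375258 F [ 3.1 -0.4 -0.2] q7 [ 0.5   0.77 -0.47  1.53  0.4   0.94 -0.  ] dq 0.002
```

{"op": "step_arm", "data": {
  "steps": [
    [0,0,20,0,0,0],
    [0,0,38,0,0,0],
    [0,0,40,0,0,0],
    [-11,-5,30,0,0,-0.1193],
    [-15,-7.5,15,0,0,-0.1193],
    [-15,-7.5,0,0,0,-0.1193],
    [-15,-7.5,0,0,0,-0.1193],
    [-15,-7.5,0,0,0,-0.1193],
    [-15,-7.5,0,0,0,-0.1193],
    [-15,-7.5,0,0,0,-0.1193],
    [-15,-7.5,0,0,0,-0.1193],
    [-15,-7.5,0,0,0,-0.1193],
    [-15,-7.5,0,0,0,-0.1193],
    [-15,-7.5,0,0,0,-0.1193],
    [-16,-8,0,0,0,-0.1193],
    [-16,-8,0,0,0,-0.1193],
    [-16,-8.5,0,0,0,-0.1193],
    [-16,-8.5,0,0,0,-0.1193],
    [0,0,0,0,0,0],
    [0,0,0,0,0,0]
  ]
}}

```text
clock: 19.52
position: [0.437, -0.3167, 0.1882]
ee_rot: [-3.135, 0.206, 0.002]
force: [0.9, 0.3, -2.7]
width: 0.493
gripper_force: 20.0
```

```bash
python3 pose.py
```

```text
19.52 pos mm [ 437.  -316.7  188.2] yaw deg -7.53 tool z [-1.4e-03  3.0e-04 -1.0e+00] w 0.4930420107458758 F [ 0.9  0.3 -2.7] q7 [ 0.61  0.34 -0.11  1.82  0.04  0.98 -1.22] dq 0.038
```

{"op": "step_arm", "data": {
  "steps": [
    [1.3,0,-25,0,0,0],
    [0,0,-35,0,0,0],
    [0,0,-35,0,0,0],
    [0,0,-25,0,0,0],
    [0,0,-12,0,0,0],
    [0,0,-6,0,0,0],
    [0,0,-3,0,0,0],
    [0,0,0,0,0,0],
    [0,0,0,0,0,0]
  ]
}}

```text
clock: 20.27
position: [0.4405, -0.3166, 0.0483]
ee_rot: [3.134, -0.204, 0.002]
force: [-0.8, 0.1, -1.8]
width: 0.496
gripper_force: 20.0
```

{"op": "step_arm", "data": {
  "steps": [
    [-2,0,-1,0,0,0],
    [0,0,-1,0,0,0],
    [0,0,-0.7,0,0,0],
    [0,0,0,0,0,0],
    [0,0,0,0,0,0]
  ]
}}

```text
clock: 20.68
position: [0.4379, -0.3164, 0.0454]
ee_rot: [3.135, -0.205, 0.001]
force: [-2.0, 1.8, 6.3]
width: 0.495
gripper_force: 20.0
```

```bash
python3 pose.py
```

```text
20.68 pos mm [ 437.9 -316.4   45.4] yaw deg -7.47 tool z [ 7.e-04 -3.e-04 -1.e+00] w 0.4953854693876274 F [-2.   1.8  6.3] q7 [ 0.6   0.52 -0.1   1.96  0.08  0.66 -1.25] dq 0.001
```

{"op": "step_arm", "data": {
  "steps": [
    [0,0,0,0,0,0],
    [0,0,0,0,0,0],
    [0,0,0,0,0,0],
    [0,0,0,0,0,0],
    [0,0,0,0,0,0]
  ],
  "gripper": 0.7
}}

```text
clock: 21.1
position: [0.4376, -0.3166, 0.0447]
ee_rot: [3.135, -0.205, -0.0]
force: [-0.4, 0.2, -0.4]
width: 0.698
gripper_force: 0.0
```

{"op": "step_arm", "data": {
  "steps": [
    [0,0,15,0,0,0],
    [0,0,30,0,0,0],
    [0,0,38,0,0,0],
    [-5,5,40,0,0,0],
    [-10,20,40,0,0,0],
    [-10,20,40,0,0,0],
    [-5,5,25,0,0,0],
    [0,0,0,0,0,0],
    [0,0,0,0,0,0],
    [0,0,0,0,0,0]
  ]
}}

```text
clock: 21.93
position: [0.4091, -0.2702, 0.265]
ee_rot: [3.135, -0.205, -0.001]
force: [0.9, -0.4, -0.5]
width: 0.7
gripper_force: 0.0
```

```bash
python3 pose.py
python3 - <<'E'
from h import *
im,c=snap('wrist','w6');np.save('w6.npy',c,allow_pickle=True)
t,_=snap('top','top6');
a=cv2.resize(im[60:290,200:500,::-1],(600,460));b=cv2.resize(t[190:345,200:480,::-1],(600,332))
cv2.imwrite('pics/w6b.png',cv2.resize(np.vstack([a,b]),(450,594)))
E
```

```text
21.93 pos mm [ 409.1 -270.2  265. ] yaw deg -7.49 tool z [-5.e-04  0.e+00 -1.e+00] w 0.7004907974749551 F [ 0.9 -0.4 -0.5] q7 [ 0.58  0.19 -0.13  1.83  0.03  1.13 -1.26] dq 0.025
```

View pics/w6b.png

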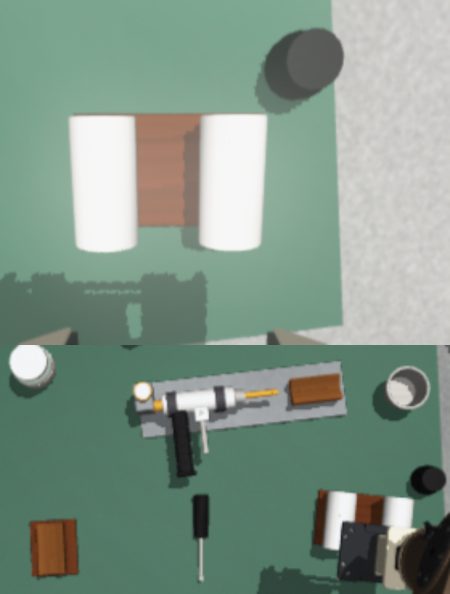

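Both sleeves lie parallel in the rack with their ends level, at crop (103,183) and (232,183). The station and bystanders have not moved. A numeric check of centring comes next.

Run:
```python
from h import *
c=np.load('w6.npy',allow_pickle=True).item();im=cv2.imread('pics/w6.png')[:,:,::-1].copy()
a=sleeve(im,c,(240,125,296,240));b=sleeve(im,c,(328,125,384,240));print(a);print(b)
for yaw in (-7.5,):
    th=np.radians(yaw);ex=np.array([np.cos(th),np.sin(th)]);ey=np.array([-ex[1],ex[0]]);d=b[0]-a[0];print('rel',d@ex,d@ey)
    B=np.array([[0.4998,-0.205],[0.4803,-0.3523],[0.3928,-0.3415],[0.4127,-0.1904]]).mean(0);print('vs base centre: done',(a[0]-B)@ex,'mine',(b[0]-B)@ex,(b[0]-B)@ey)
```

```text
(array([ 0.44963618, -0.22756944]), np.float64(172.86077434424018), np.float64(0.09022773072526463), np.float64(44.0), (array([267.51503165, 137.        ]), array([271.53560127, 228.        ])))
(array([ 0.43927863, -0.31777857]), np.float64(172.6070252873236), np.float64(0.09099265929124459), np.float64(44.0), (array([356.29926746, 135.        ]), array([353.27573254, 227.        ])))
rel 0.0015057137764170913 -0.09078930556209476
vs base centre: done -0.00263001513341508 mine -0.001124301356997989 -0.04601901882269203
```

```bash
python3 -c "
from cell import job;print(job.sign_off())"
```

```text
the job is handed in; nothing more can be done
None
```

I laid the sleeve in the station V-block and let go, squeezed the trigger home for about 1.1 s and released it, then laid the sleeve in the rack's empty groove, centred to about 1.5 mm; nothing else on the bench looked moved, and I handed the job in at about 22 s.

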